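# Offer up a transformer in an open amplifier

## Robot

A 6-joint arm with a two-finger parallel gripper is mounted at the origin on the work surface. World frame = base frame: x ahead of the robot, y to its left, z up, the work surface at z = 0. Lengths are in m, angles in rad, forces in N, time in s.
With the tool pointing down it reaches from about 0.35 to 0.975 m from the base axis. Payload 17.4 kg.
Tool frame: the origin (TCP) lies at the very end of the fingers, on their centre line; the grasp point (between the pads) lies 19 mm behind it; z points along the fingers, y is the line along which they close (so a half turn about z gives the same grasp; the last joint's range is limited). The gripper opens to 85 mm and grips with 20 to 120 N. Pads are 22 mm wide; open, the fingers measure 114 mm over their backs; the gripper's body (76 mm by 85 mm) begins 54 mm behind the grasp point. The pads swing forward as they close: fully open they stand 13 mm farther back than shut.
Start: joints at [-1.379, 0.116, 1.442, -0, 1.584, -0.038], TCP at [0.154, -0.657, 0.231] pointing down, gripper open.
Joint ranges: [-2.83, 2.83], [-0.83, 2.19], [0.07, 2.5], [-1.14, 4.28], [0.01, 3], [-2.97, 2.97]. Speed limits (rad/s): [1.89, 1.89, 2.22, 3.14, 3.14, 3.14].

## Interface

Orientations are given as [roll, pitch, yaw] about the fixed x, y, z axes, in that order (R = Rz(yaw) Ry(pitch) Rx(roll)).
In Python, from rig import arm gives the robot as it stands.
- The arm moves only by the shell command python3 -m inch 'ROWS' [FORCE]. ROWS is JSON, a list of rows, each an object with "gripper": the opening, from 0 (shut) to 1 (fully open); "travel": the shift along the tool's x, y, z each as a share of 0.5 m, from -1 to 1, a list of three; "twist": the turn, a rotation vector about the tool's x, y, z each as a share of 2 rad, from -1 to 1, a list of three. In form: [{"gripper": gripper, "travel": [tx, ty, tz], "twist": [ax, ay, az]}, ...]. A call has 1 to 20 rows; each row is the pose to reach, as a shift and turn from the pose commanded when the call began, along the tool's axes at that moment; what a row does not reach only later rows make up. A row lasts 1/10 s, in which the tool goes at most 50 mm and 8.59 degrees, less where a joint would pass 70% of its speed; a pose out of reach is approached as far as the arm can. A call with a number of a shift or a turn outside -1 to 1 is refused whole. A call with a gripper value outside its range is refused whole. The fingers move at their own pace and stop on an object; FORCE is the grip in N (left out, the last holds). Time passes only in rows, so rows that repeat a pose let the fingers close. It gives the time, the measured TCP pose, the force, the opening and the grip force at its end, in the units of the state.
- arm.state(): the state, without advancing time (a new reading comes with each control period).
- arm.read_camera(name): name is "scene" or "top" or "wrist"; returns (picture, depth): 420x560x3 uint8, red, green, blue; 420x560 float32, m along the optical axis (not along the pixel's ray), 0 where there is no reading.
- arm.camera_model(name): a dict with "fx", "fy", "cx", "cy" (pixels), "k1" (the pictures are not rectified: a ray, as slopes to the right and down, at radius r is drawn at 1 + k1 r^2 times it, then the intrinsics apply), "rvec" (rotation vector, rad) and "tvec" (3), from world to camera coordinates, as OpenCV has them; the wrist camera has in their place "mount" (4x4, takes a point from camera to tool coordinates, whose origin is the TCP and whose axes are the flange's). Camera axes: x right, y down, z forward; pixel columns grow to the right and rows downward; lengths in m; the calibration is good to about 2 mm. A picture is of the moment at which its call begins: read the wrist's pose just before it. camera_model takes no time and is no camera call.
- arm.job_done(): hands the job in; it is judged then, once.
Trained networks look in the newest picture that a camera, given by its name, has taken for a name from the list of things; names that differ only in an ending like _2 or _b are one class to them, and where a whole thing is asked for, a point or a joint stands for the part that bears it (a point fixed in the world has none). Each returns a list of dicts, best first, with "confidence" (0 to 1); they miss things now and then, are a little off and sometimes report something else, mostly with a low value. They report only what shows in the picture. A call takes as long as a camera call. They do not tell look-alikes from the thing itself.
- arm.find_in(camera, label): "box" ([centre column, centre row, width, height] in pixels, round what is visible of it).
- arm.silhouettes(camera, label): "pixels" (420x560 bool, what is visible of it) and "box" ([centre column, centre row, width, height] in pixels, round what is visible of it).
- arm.pinpoint(camera, label): "at" ([column, row] in pixels: a listed point, or the origin of a listed thing).
The state is a dict: "t": time; "qpos": joint angles; "dq": joint speeds; "effort": joint torques, N m; "eef_pos": TCP position; "ee_rot": TCP orientation; "wrist_force": force on the tool from outside, world axes, zero at the start; "moment": the same for the moment, N m; "opening": finger opening in m; "grasp_force": force on a finger pad.
Only numpy, scipy, OpenCV 4.12 (cv2) and the standard library are available. Lean on these libraries where they do the work, as an engineer would, in place of code of your own. Each camera call takes 0.05 s, during which the arm holds its last target. There are 200 camera calls.

## Task

Raise the stiff lid of the amplifier on the bench until it stands straight upright, and leave it there. Then pick up the large transformer, carry it over the wall and the glass valves without hitting them, and hold it hovering level about 15 mm above its empty mounting frame inside, centred and lined up lengthwise with the frame but touching neither frame nor amplifier, so that I can solder its tags from below. Finish while still holding it there, and leave the other things on the bench where they are.

Things in the scene. Friction and masses are not known exactly. Their poses are not given: they have to be found in the camera images.
- lid (a joint): Hinge of the amplifier's lid, rad: 0 closed and level, 1.571 straight upright, 2.3 the stop (leaning back). It starts between shut and slightly ajar. Stiff: it stays at any angle where it is left; raising it takes about 2 to 4 N at the knob.
- lid_hinge (a point): Middle of the lid's hinge line, at the top of the amplifier's rear (far) wall, 91.5 mm above the bench. The frame printed here turns with the lid; its y axis is the hinge line (parallel to the amplifier's y). The lid is a dark slotted sheet 190 mm from hinge to front edge, 260 mm wide, 3 mm thick.
- lid_grip (a point): Centre of the lid's knob: a black cylinder, 16 mm in diameter and 30 mm long, its axis parallel to the hinge, 40 mm in front of the lid's front edge on two thin 6 mm stems, 230 mm from the hinge line. Pinched on its two end faces from above (30 mm wide) it can pivot between the fingers as the lid swings up.
- chassis: The amplifier: an aluminium box without top other than its lid, fixed to the bench, 190 mm (its x) by 260 mm (its y), walls 90 mm high and 3 mm thick; origin under its centre at bench height; its x axis points from the front panel (with knobs 13 mm proud) to the hinge. Inside, besides valves and mounting frame, are a terminal block (24 mm high) and a capacitor (49 mm high) in the rear corners, more than 70 mm to either side of the middle line.
- valves: Three upright glass valves fixed in the amplifier behind its front wall, 24 mm in diameter, tops 76 mm above the bench, in a row 68 mm in front of the amplifier's centre, at 0 and 85 mm to either side of the middle line. Origin and axes as the amplifier's.
- seat_top (a point): Centre of the upper face of the empty mounting frame: a steel rectangle 90 mm (its x) by 66 mm (its y) with a 50 by 46 mm window, on four brass legs inside the amplifier, its upper face 30 mm above the bench. Its long side, x, is parallel to the amplifier's x; its centre lies 5 mm behind the amplifier's centre, up to 30 mm left or right. The transformer's x goes along this x, either way round.
- transformer_mid (a point): Centre (half-way up) of the large transformer, loose and standing on the bench: dark steel core 66 mm (its x) by 28 mm (y) by 56 mm high, with a brown coil 44 by 46 mm (y) by 40 mm high through its middle, centred; feet at the bottom make it 80 mm long in x. Underside 28 mm below this point. Grasp across the coil (46 mm, along y). 0.4 to 0.6 kg.
- choke_mid (a point): Centre (half-way up) of the choke, like the transformer but smaller: 56 mm long, 32 mm wide, 38 mm high. To be left alone.
- capacitor_center (a point): Centre of a loose plain aluminium can capacitor, 35 mm in diameter, 50 mm high, upright. To be left alone.
- screwdriver_grip (a point): Handle of a screwdriver, 180 mm long, lying on the bench to the right. To be left alone.
- jar: Clear jar, 60 mm in diameter, 70 mm high; origin under its centre. To be left alone.
- spool: Steel spool on end, 60 mm in diameter, 40 mm high; origin under its centre. To be left alone.
- carton: Cardboard carton 50 by 50 by 80 mm high; origin under its centre. To be left alone.
There are look-alikes about, which are no part of the job. Leave any blue or turquoise look-alike of the part that bears transformer_mid alone.

How it is judged:
On the way, in this order (a step that is already met when the one before it is completed fails the run):
1. the lid stands upright (78 to 101 degrees) and the transformer has not been moved yet (value of joint lid between 1.37 and 1.77 rad and distance of transformer_mid from where it was at the start of the episode below 0.02 m), for 0.2 s.
2. the transformer is lifted to the height of the amplifier's walls (centre over 110 mm), with the lid upright (value of joint lid between 1.37 and 1.77 rad and height (world z) of transformer_mid above 0.11 m), for 0.1 s.
At the end, for the whole second after the job is handed in: Lid at 1.37 to 1.77 rad; transformer held still in the fingers, touching neither frame nor amplifier, underside 4 to 28 mm above the frame, centre within 10 mm of the frame's centre from above, lengthwise within 0.17 rad of the frame, upright within 0.12 rad (value of joint lid between 1.37 and 1.77 rad and horizontal distance between transformer_mid and seat_top below 0.01 m and z of transformer_mid in the frame of seat_top between 0.032 and 0.056 m and angle between the x axis of transformer_mid and the x axis of seat_top, either way round below 0.17 rad and angle between transformer_mid's own z axis and vertical below 0.12 rad and contact force between transformer and seat below 0.05 N and contact force between transformer and chassis below 0.05 N and contact force between the fingers and transformer above 1 N and linear speed of transformer below 0.02 m/s); the arm keeps its last pose, push and grip.
It fails at once if the transformer or the robot hits the valves (over 3 N) (contact force between any of transformer, the arm, the fingers and valves above 3 N).
It fails at once if the transformer hits the amplifier hard (over 12 N) (contact force between transformer and chassis above 12 N).
It fails at once if the choke, capacitor, screwdriver, jar, spool or carton is moved by more than 30 mm (distance of any of choke_mid, capacitor_center, screwdriver_grip, jar, spool, carton from where it was at the start of the episode above 0.03 m).
It also fails if it takes over 64 s, if anything falls off the work surface, if the arm or the gripper's body presses on something with over 40 N, if the wrist force passes 120 N, or if a joint passes its speed limit or range.

## Working session

There is one attempt and no reset: what is moved stays moved. The work goes in short steps, Python scripts to look and compute and a shell command to move; the robot and the scene stay as the last step left them, time stands still between calls to the robot, and variables do not carry over. Pictures are saved under pics/ and viewed, at most 10 in all, crops included, and the job is handed in when it is done.

```bash
mkdir -p pics; cat > h.py <<'E'
import numpy as np, cv2
from scipy.spatial.transform import Rotation as R
from rig import arm
def pose(s=None):
    s=s or arm.state(); T=np.eye(4); T[:3,:3]=R.from_euler('xyz',s['ee_rot']).as_matrix(); T[:3,3]=s['eef_pos']; return T
def cam(name):
    m=arm.camera_model(name)
    if 'mount' in m: C=pose()@np.array(m['mount'])
    else:
        C=np.eye(4); r=cv2.Rodrigues(np.array(m['rvec'],float))[0]; C[:3,:3]=r.T; C[:3,3]=-r.T@np.array(m['tvec']).ravel()
    return m,C
def slopes(m,uv):
    K=np.array([[m['fx'],0,m['cx']],[0,m['fy'],m['cy']],[0,0,1.]])
    return cv2.undistortPoints(np.array(uv,float).reshape(-1,1,2),K,np.array([m['k1'],0,0,0.])).reshape(-1,2)
def at_z(mc,uv,z):  # intersect rays with plane z
    m,C=mc; d=np.c_[slopes(m,uv),np.ones(len(np.array(uv).reshape(-1,2)))]@C[:3,:3].T
    return C[:3,3]+d*((z-C[2,3])/d[:,2])[:,None]
def cloud(mc,dep,mask):
    m,C=mc; v,u=np.nonzero(mask&(dep>0)); z=dep[v,u]
    s=slopes(m,np.c_[u,v]); return np.c_[s*z[:,None],z]@C[:3,:3].T+C[:3,3]
def save(n,im): cv2.imwrite('pics/'+n+'.png',im[:,:,::-1])
E
python3 - <<'E'
from h import *
ims=[]
for c in('scene','top'):
    mc=cam(c); im,d=arm.read_camera(c); save(c,im); np.savez('pics/'+c,im=im,d=d)
    for l in('lid_grip','lid_hinge','chassis','seat_top','transformer_mid','choke_mid'):
        for r in arm.pinpoint(c,l)[:3]:
            u,v=map(int,np.round(r['at'])); dd=d[min(max(v,0),419),min(max(u,0),559)]
            m=np.zeros((420,560),bool); m[min(max(v,0),419),min(max(u,0),559)]=1
            p=cloud(mc,d,m); print(c,l,np.round(r['at']),round(r['confidence'],2),np.round(p,3))
print(arm.state()['t'])
E
```

```text
scene lid_hinge [214. 238.] 0.71 [[ 0.68  -0.134  0.087]]
scene chassis [238. 247.] 0.64 [[ 0.69  -0.047  0.094]]
scene transformer_mid [316. 242.] 0.89 [[0.523 0.12  0.057]]
scene transformer_mid [351. 238.] 0.75 [[0.453 0.204 0.054]]
scene transformer_mid [328. 219.] 0.54 [[0.378 0.1   0.044]]
scene choke_mid [218. 235.] 0.67 [[ 0.669 -0.127  0.093]]
scene choke_mid [399. 251.] 0.58 [[0.419 0.346 0.032]]
top lid_grip [314. 214.] 0.84 [[ 0.458 -0.091  0.107]]
top lid_hinge [332. 131.] 0.6 [[ 0.669 -0.139  0.096]]
top chassis [322. 168.] 0.96 [[ 0.573 -0.112  0.102]]
top seat_top [332. 129.] 0.43 [[ 0.674 -0.139  0.097]]
top transformer_mid [238. 204.] 0.96 [[0.486 0.104 0.056]]
top transformer_mid [207. 231.] 0.76 [[0.415 0.185 0.055]]
top transformer_mid [245. 254.] 0.66 [[0.356 0.085 0.054]]
top choke_mid [151. 234.] 0.63 [[0.406 0.34  0.037]]
0.7
```

View pics/top.png

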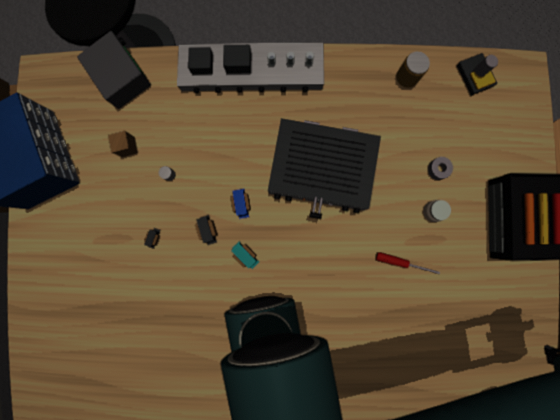

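View pics/scene.png

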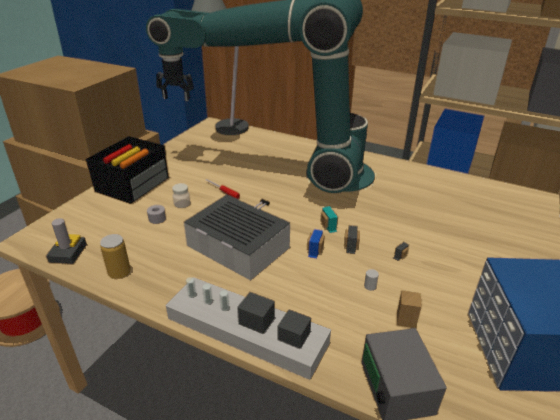

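The top view shows the lid at about (325,165) with its knob at (316,208). Possible transformers are blue (240,203), dark core with brown coil (207,230), turquoise (245,254) and the small choke (152,238). I choose the dark one at (207,230), and will check it in a crop.

```bash
python3 - <<'E'
from h import *
z=np.load('pics/top.npz'); im,d=z['im'],z['d']; mc=cam('top')
arm.read_camera('top')
def rect(p): 
    (c,s,a)=cv2.minAreaRect((p[:,:2]*1000).astype(np.float32)); return np.round(c,1),np.round(s,1),round(a,1)
for l in('lid','lid_grip','transformer_mid','chassis'):
    for r in arm.silhouettes('top',l)[:3]:
        p=cloud(mc,d,r['pixels']); print(l,round(r['confidence'],2),np.round(r['box']),len(p),np.round(np.median(p,0),3),rect(p))
        if l=='lid':
            q=p[p[:,2]>.085]; A=np.c_[q[:,:2],np.ones(len(q))]; w=np.linalg.lstsq(A,q[:,2],rcond=None)[0]; e=q[:,2]-A@w
            q=q[abs(e)<.006];A=np.c_[q[:,:2],np.ones(len(q))]; w=np.linalg.lstsq(A,q[:,2],rcond=None)[0];print('plane',w,rect(q),cv2.boxPoints(cv2.minAreaRect((q[:,:2]*1000).astype(np.float32))))
a=cv2.resize(im[180:270,130:350],None,fx=3.6,fy=3.6,interpolation=cv2.INTER_CUBIC)
save('crop',np.clip(a.astype(float)*1.6,0,255).astype(np.uint8))
E
```

```text
lid 0.82 [324. 169. 109. 101.] 7730 [ 0.585 -0.116  0.096] (array([ 576.2, -124.6]), array([275.8, 261.7]), 79.9)
plane [-0.0241488   0.00207529  0.11017156] (array([ 565.7, -114.6]), array([259.9, 237.5]), 79.9) [[ 426.0172    -221.7307   ]
 [ 659.8351    -263.34238  ]
 [ 705.37        -7.4798126]
 [ 471.55212     34.131866 ]]
lid_grip 0.6 [325. 169. 110. 100.] 7709 [ 0.585 -0.116  0.096] (array([ 576.9, -121.1]), array([285.1, 261.8]), 79.9)
transformer_mid 0.89 [240. 204.  22.  26.] 445 [0.489 0.098 0.054] (array([492.5, 100.8]), array([78.6, 51.7]), 23.5)
transformer_mid 0.78 [244. 255.  27.  29.] 487 [0.353 0.087 0.054] (array([350.1,  92.2]), array([79. , 54.4]), 44.6)
transformer_mid 0.74 [206. 230.  21.  31.] 474 [0.42  0.189 0.054] (array([420. , 193.9]), array([80.1, 49.4]), 15.7)
chassis 0.62 [324. 169. 110. 106.] 7977 [ 0.582 -0.115  0.096] (array([ 577.3, -120.1]), array([282.5, 261.7]), 79.0)
```

View pics/crop.png

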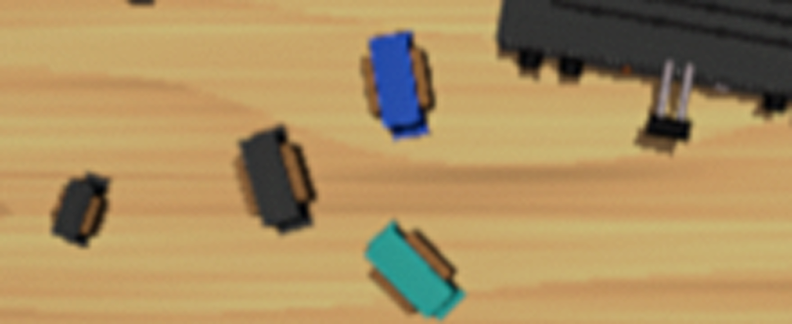

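The crop shows the dark core with brown coil at crop (275,180), so that is the transformer. Blue and turquoise stand apart at (398,85) and (413,270). The knob is at (668,128). Next I go above the knob.

```bash
cat >> h.py <<'E'
def go(p,yaw):
    "units (travel, twist) to a tool-down pose whose y axis lies at yaw+90deg (either way), nearest turn"
    T=pose(); best=None
    for k in(0,np.pi):
        G=R.from_euler('xyz',[np.pi,0,yaw+k]); w=(R.from_matrix(T[:3,:3]).inv()*G).as_rotvec()
        print('k',round(k,2),'travel',np.round(T[:3,:3].T@(np.array(p)-T[:3,3])/.5,4),'twist',np.round(w/2,4))
E
python3 - <<'E'
from h import *
s=arm.state();print(s['t'],s['ee_rot'],s['eef_pos'],s['qpos'])
go([.456,-.095,.20],-.176)
E
```

```text
0.95 [ 3.14158432e+00 -2.19947992e-07  2.29845727e-01] [ 0.15376217 -0.65726786  0.23128884] [-1.37877402e+00  1.16012041e-01  1.44160994e+00  5.34833671e-07
  1.58396236e+00 -3.78234091e-02]
k 0 travel [ 0.8448 -0.9572  0.0626] twist [ 0.     -0.      0.2029]
k 3.14 travel [ 0.8448 -0.9572  0.0626] twist [ 0.      0.     -1.3679]
```

```bash
python3 -m inch '[{"gripper":1,"travel":[0.845,-0.957,0.063],"twist":[0,0,0.203]},{"gripper":1,"travel":[0.845,-0.957,0.063],"twist":[0,0,0.203]},{"gripper":1,"travel":[0.845,-0.957,0.063],"twist":[0,0,0.203]},{"gripper":1,"travel":[0.845,-0.957,0.063],"twist":[0,0,0.203]},{"gripper":1,"travel":[0.845,-0.957,0.063],"twist":[0,0,0.203]},{"gripper":1,"travel":[0.845,-0.957,0.063],"twist":[0,0,0.203]},{"gripper":1,"travel":[0.845,-0.957,0.063],"twist":[0,0,0.203]},{"gripper":1,"travel":[0.845,-0.957,0.063],"twist":[0,0,0.203]},{"gripper":1,"travel":[0.845,-0.957,0.063],"twist":[0,0,0.203]},{"gripper":1,"travel":[0.845,-0.957,0.063],"twist":[0,0,0.203]},{"gripper":1,"travel":[0.845,-0.957,0.063],"twist":[0,0,0.203]},{"gripper":1,"travel":[0.845,-0.957,0.063],"twist":[0,0,0.203]},{"gripper":1,"travel":[0.845,-0.957,0.063],"twist":[0,0,0.203]},{"gripper":1,"travel":[0.845,-0.957,0.063],"twist":[0,0,0.203]},{"gripper":1,"travel":[0.845,-0.957,0.063],"twist":[0,0,0.203]},{"gripper":1,"travel":[0.845,-0.957,0.063],"twist":[0,0,0.203]},{"gripper":1,"travel":[0.845,-0.957,0.063],"twist":[0,0,0.203]},{"gripper":1,"travel":[0.845,-0.957,0.063],"twist":[0,0,0.203]}]'
python3 - <<'E'
from h import *
mc=cam('wrist'); im,d=arm.read_camera('wrist'); save('w1',im); np.savez('pics/w1',im=im,d=d,C=mc[1])
for r in arm.pinpoint('wrist','lid_grip')[:2]: print(r['at'],r['confidence'],at_z(mc,r['at'],.097))
p=cloud(mc,d,np.ones((420,560),bool)); q=p[(p[:,2]>.085)&(p[:,2]<.112)]
x=np.array([.9845,-.1754]);y=np.array([.1754,.9845])
q2=q[(q[:,:2]-[.6826,-.1354])@x<-.215]; print(len(q2),q2.mean(0),np.median(q2,0),cv2.minAreaRect((q2[:,:2]*1000).astype(np.float32)), np.percentile(q2[:,2],[5,50,95]))
E
```

```text
t: 2.75
eef_pos: [0.4559, -0.0959, 0.1999]
ee_rot: [3.142, -0.0, -0.178]
wrist_force: [0.3, 0.1, -0.2]
opening: 0.0853
grasp_force: 0.0
[269.4, 207.2] 0.96 [[ 0.45267116 -0.09089751  0.097     ]]
1137 [ 0.45891635 -0.09273051  0.10213153] [ 0.45886154 -0.09236711  0.10293052] ((460.0804443359375, -92.9798355102539), (29.875253677368164, 22.981218338012695), 79.65559387207031) [0.09780718 0.10293052 0.10513293]
```

View pics/w1.png

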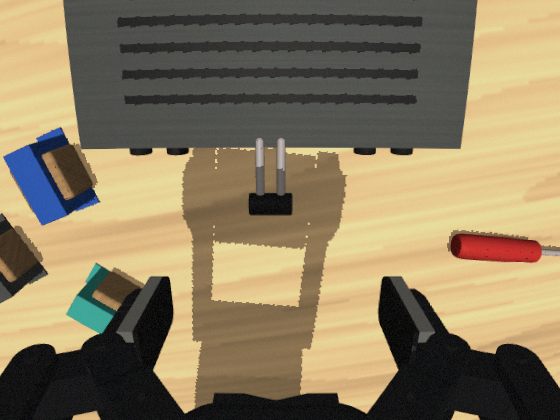

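Wrist view: the knob is at (270,204), level with the image so the yaw is right, and the fingers are open with nothing between them. Next I descend and pinch.

```bash
python3 -m inch '[{"gripper":1,"travel":[-0.004,-0.007,0.08],"twist":[0,0,0]},{"gripper":1,"travel":[-0.004,-0.007,0.16],"twist":[0,0,0]},{"gripper":1,"travel":[-0.004,-0.007,0.22],"twist":[0,0,0]},{"gripper":1,"travel":[-0.004,-0.007,0.248],"twist":[0,0,0]},{"gripper":0,"travel":[-0.004,-0.007,0.248],"twist":[0,0,0]},{"gripper":0,"travel":[-0.004,-0.007,0.248],"twist":[0,0,0]},{"gripper":0,"travel":[-0.004,-0.007,0.248],"twist":[0,0,0]},{"gripper":0,"travel":[-0.004,-0.007,0.248],"twist":[0,0,0]},{"gripper":0,"travel":[-0.004,-0.007,0.248],"twist":[0,0,0]},{"gripper":0,"travel":[-0.004,-0.007,0.248],"twist":[0,0,0]},{"gripper":0,"travel":[-0.004,-0.007,0.248],"twist":[0,0,0]},{"gripper":0,"travel":[-0.004,-0.007,0.248],"twist":[0,0,0]}]' 25
python3 - <<'E'
from h import *
T=pose();print(arm.state()['opening'],T[:3,3])
# arc in tool frame (x forward, z down): knob angle a0->1.6, offsets
a0=.02
for a in np.linspace(a0,1.6,20)[1:]: print(round(a,2),np.round([.23*(np.cos(a0)-np.cos(a))/.5,-.23*(np.sin(a)-np.sin(a0))/.5],3))
E
```

```text
t: 4.05
eef_pos: [0.4553, -0.0921, 0.077]
ee_rot: [3.14, -0.002, -0.176]
wrist_force: [0.2, -6.5, 0.8]
opening: 0.0293
grasp_force: 30.3
0.029302044786711084 [ 0.45534365 -0.09207581  0.07697668]
0.1 [ 0.002 -0.038]
0.19 [ 0.008 -0.076]
0.27 [ 0.017 -0.113]
0.35 [ 0.028 -0.15 ]
0.44 [ 0.043 -0.185]
0.52 [ 0.06  -0.219]
0.6 [ 0.081 -0.251]
0.69 [ 0.104 -0.282]
0.77 [ 0.129 -0.311]
0.85 [ 0.157 -0.337]
0.93 [ 0.187 -0.361]
1.02 [ 0.218 -0.382]
1.1 [ 0.252 -0.401]
1.18 [ 0.286 -0.417]
1.27 [ 0.322 -0.43 ]
1.35 [ 0.359 -0.44 ]
1.43 [ 0.397 -0.446]
1.52 [ 0.435 -0.45 ]
1.6 [ 0.473 -0.451]
```

```bash
python3 -m inch '[{"gripper":0,"travel":[0.002,0,-0.038],"twist":[0,0,0]},{"gripper":0,"travel":[0.008,0,-0.076],"twist":[0,0,0]},{"gripper":0,"travel":[0.017,0,-0.113],"twist":[0,0,0]},{"gripper":0,"travel":[0.028,0,-0.15],"twist":[0,0,0]},{"gripper":0,"travel":[0.043,0,-0.185],"twist":[0,0,0]}]'
```

```text
t: 4.55
eef_pos: [0.4758, -0.0958, 0.1695]
ee_rot: [3.14, -0.0, -0.177]
wrist_force: [0.9, -7.4, -6.4]
opening: 0.0292
grasp_force: 28.6
```

```bash
python3 -m inch '[{"gripper":0,"travel":[0.017,0,-0.034],"twist":[0,0,0]},{"gripper":0,"travel":[0.038,0,-0.066],"twist":[0,0,0]},{"gripper":0,"travel":[0.061,0,-0.097],"twist":[0,0,0]},{"gripper":0,"travel":[0.086,0,-0.126],"twist":[0,0,0]},{"gripper":0,"travel":[0.114,0,-0.152],"twist":[0,0,0]},{"gripper":0,"travel":[0.144,0,-0.176],"twist":[0,0,0]},{"gripper":0,"travel":[0.175,0,-0.197],"twist":[0,0,0]}]'
```

```text
t: 5.25
eef_pos: [0.5622, -0.1112, 0.2681]
ee_rot: [3.14, 0.0, -0.177]
wrist_force: [-5.0, -6.7, -2.8]
opening: 0.0297
grasp_force: 28.3
```

```bash
python3 -m inch '[{"gripper":0,"travel":[0.034,0,-0.019],"twist":[0,0,0]},{"gripper":0,"travel":[0.068,0,-0.035],"twist":[0,0,0]},{"gripper":0,"travel":[0.104,0,-0.048],"twist":[0,0,0]},{"gripper":0,"travel":[0.141,0,-0.058],"twist":[0,0,0]},{"gripper":0,"travel":[0.179,0,-0.064],"twist":[0,0,0]},{"gripper":0,"travel":[0.217,0,-0.068],"twist":[0,0,0]},{"gripper":0,"travel":[0.25,0,-0.069],"twist":[0,0,0]},{"gripper":0,"travel":[0.25,0,-0.069],"twist":[0,0,0]},{"gripper":0,"travel":[0.25,0,-0.069],"twist":[0,0,0]}]'; python3 - <<'E'
from h import *
im,d=arm.read_camera('scene'); save('s2',im[130:330,120:380].repeat(3,0).repeat(3,1))
E
```

```text
t: 6.15
eef_pos: [0.6857, -0.1333, 0.3028]
ee_rot: [3.14, -0.002, -0.177]
wrist_force: [-0.1, -6.8, 4.3]
opening: 0.0295
grasp_force: 28.7
```

View pics/s2.png

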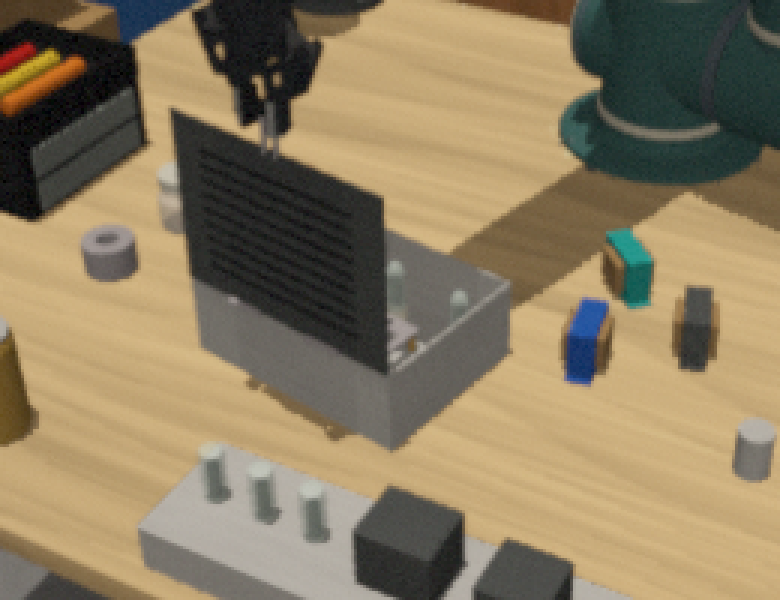

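The lid stands upright, with its edge at about (280,230) and the knob in the fingers at (268,115). I release it, go up and back, and look into the amplifier.

```bash
python3 -m inch '[{"gripper":1,"travel":[0,0,0],"twist":[0,0,0]},{"gripper":1,"travel":[0,0,0],"twist":[0,0,0]},{"gripper":1,"travel":[0,0,0],"twist":[0,0,0]},{"gripper":1,"travel":[0,0,0],"twist":[0,0,0]},{"gripper":1,"travel":[0,0,0],"twist":[0,0,0]},{"gripper":1,"travel":[0,0,-0.06],"twist":[0,0,0]},{"gripper":1,"travel":[0,0,-0.12],"twist":[0,0,0]},{"gripper":1,"travel":[-0.1,0,-0.12],"twist":[0,0,0]},{"gripper":1,"travel":[-0.2,0,-0.12],"twist":[0,0,0]},{"gripper":1,"travel":[-0.3,0,-0.1],"twist":[0,0,0]},{"gripper":1,"travel":[-0.38,0,-0.05],"twist":[0,0,0]},{"gripper":1,"travel":[-0.38,0,-0.02],"twist":[0,0,0]},{"gripper":1,"travel":[-0.38,0,-0.02],"twist":[0,0,0]}]'
python3 - <<'E'
from h import *
mc=cam('wrist'); im,d=arm.read_camera('wrist'); save('w2',im); np.savez('pics/w2',im=im,d=d,C=mc[1])
for l,z in(('seat_top',.03),('valves',0),('chassis',0),('lid_hinge',.0915),('lid_grip',.32)):
  for r in arm.pinpoint('wrist',l)[:2]: print(l,r['at'],r['confidence'],at_z(mc,r['at'],z))
p=cloud(mc,d,np.ones((420,560),bool))
x=np.array([.9845,-.1754]);y=np.array([.1754,.9845]);c=np.array([.682,-.1325])
a=(p[:,:2]-c)@x;b=(p[:,:2]-c)@y
m=(p[:,2]>.024)&(p[:,2]<.036)&(a<-.02)&(a>-.15)&(abs(b)<.07)
q=p[m];print(len(q),cv2.minAreaRect((q[:,:2]*1000).astype(np.float32)))
m=(p[:,2]>.13)&(p[:,2]<.3)&(abs(a)<.1)&(abs(b)<.13);q=np.c_[a,b,p[:,2]][m]
if len(q)>50: print('lid x at z',len(q),np.polyfit(q[:,2],q[:,0],1))
E
```

```text
t: 7.5
eef_pos: [0.4973, -0.0988, 0.31]
ee_rot: [-3.141, 0.001, -0.176]
wrist_force: [0.6, -0.3, -0.3]
opening: 0.0857
grasp_force: 0.0
seat_top [455.3, 239.4] 0.61 [[ 0.3461394  -0.30639635  0.03      ]]
valves [454.1, 237.5] 0.63 [[ 0.33272624 -0.31842883  0.        ]]
chassis [274.9, 65.8] 0.67 [[ 0.59110402 -0.11500136  0.        ]]
3301 ((596.9915771484375, -94.88092041015625), (66.76007843017578, 89.7638168334961), 79.5954818725586)
```

View pics/w2.png

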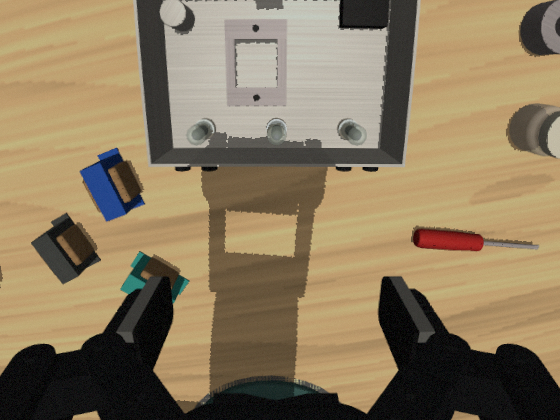

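Wrist view: the frame is at (256,63), a 90 x 67 mm rectangle centred at (0.597,-0.095) with yaw -0.18, as described. The valves are at (200,130), (275,130) and (350,130), and the dark transformer at (65,247). Next I measure the transformer in this same picture and check the lid.

```bash
python3 - <<'E'
from h import *
z=np.load('pics/w2.npz'); mc=(arm.camera_model('wrist'),z['C']); p=cloud(mc,z['d'],np.ones((420,560),bool))
m=(np.hypot(p[:,0]-.42,p[:,1]-.19)<.055)
for lo,hi in((.051,.062),(.036,.05),(.01,.062)):
    q=p[m&(p[:,2]>lo)&(p[:,2]<hi)]; print(len(q),cv2.minAreaRect((q[:,:2]*1000).astype(np.float32)),np.median(q[:,2]))
mc=cam('top'); im,d=arm.read_camera('top'); p=cloud(mc,d,np.ones((420,560),bool))
x=np.array([.9845,-.1754]);y=np.array([.1754,.9845]);c=np.array([.682,-.1325])
a=(p[:,:2]-c)@x;b=(p[:,:2]-c)@y
k=(p[:,2]>.12)&(p[:,2]<.35)&(abs(a)<.1)&(abs(b)<.12);print('lid',k.sum(),np.median(a[k]),np.polyfit(p[k,2],a[k],1),np.percentile(p[k,2],[2,50,98]))
mc=cam('scene'); im,d=arm.read_camera('scene'); p=cloud(mc,d,np.ones((420,560),bool))
a=(p[:,:2]-c)@x;b=(p[:,:2]-c)@y
k=(p[:,2]>.12)&(p[:,2]<.27)&(abs(a)<.06)&(abs(b)<.12);print('lid',k.sum(),np.median(a[k]),np.polyfit(p[k,2],a[k],1))
go([.42,.192,.16],.274)
E
```

```text
1104 ((419.70526123046875, 194.74636840820312), (67.0735855102539, 30.506668090820312), 17.625913619995117) 0.05569951272053367
605 ((420.3477783203125, 194.04953002929688), (66.9506607055664, 48.266998291015625), 16.81402587890625) 0.04625216958027334
2382 ((420.0865478515625, 194.0115203857422), (67.48424530029297, 48.22222137451172), 17.313079833984375) 0.048692179502352384
lid 2191 -0.0020458315328395534 [-0.0112432   0.00020687] [0.12439619 0.22043941 0.32923002]
lid 2798 0.00019926746224134903 [-0.01035036  0.00225903]
k 0 travel [-0.2569 -0.5457  0.3031] twist [-0.000e+00  1.000e-04 -2.251e-01]
k 3.14 travel [-0.2569 -0.5457  0.3031] twist [1.0000e-04 0.0000e+00 1.3457e+00]
```

The lid is at about 1.56 rad. The transformer is at (0.420,0.194) with yaw 0.302. Next I go over it and descend.

```bash
python3 -m inch '[{"gripper":1,"travel":[-0.258,-0.55,0.3],"twist":[0,0,-0.239]},{"gripper":1,"travel":[-0.258,-0.55,0.3],"twist":[0,0,-0.239]},{"gripper":1,"travel":[-0.258,-0.55,0.3],"twist":[0,0,-0.239]},{"gripper":1,"travel":[-0.258,-0.55,0.3],"twist":[0,0,-0.239]},{"gripper":1,"travel":[-0.258,-0.55,0.3],"twist":[0,0,-0.239]},{"gripper":1,"travel":[-0.258,-0.55,0.3],"twist":[0,0,-0.239]},{"gripper":1,"travel":[-0.258,-0.55,0.3],"twist":[0,0,-0.239]},{"gripper":1,"travel":[-0.258,-0.55,0.3],"twist":[0,0,-0.239]},{"gripper":1,"travel":[-0.258,-0.55,0.3],"twist":[0,0,-0.239]},{"gripper":1,"travel":[-0.258,-0.55,0.3],"twist":[0,0,-0.239]}]'
python3 - <<'E'
from h import *
mc=cam('wrist'); im,d=arm.read_camera('wrist'); save('w3',im)
p=cloud(mc,d,np.ones((420,560),bool)); m=(np.hypot(p[:,0]-.42,p[:,1]-.194)<.055)&(p[:,2]<.062)
for lo in(.051,.012):
    q=p[m&(p[:,2]>lo)]; print(len(q),cv2.minAreaRect((q[:,:2]*1000).astype(np.float32)) if len(q) else 0)
go([.42,.194,.010],.302)
E
```

```text
t: 8.9
eef_pos: [0.4199, 0.1939, 0.162]
ee_rot: [3.141, -0.001, 0.301]
wrist_force: [0.6, -0.1, -0.2]
opening: 0.0855
grasp_force: 0.0
3499 ((419.80908203125, 195.330810546875), (66.35791778564453, 28.057571411132812), 17.33534812927246)
5297 ((419.8138122558594, 195.26190185546875), (66.40338897705078, 45.97865676879883), 17.50369644165039)
k 0 travel [-1.000e-04 -6.000e-04  3.042e-01] twist [ 0.     -0.0005 -0.0007]
k 3.14 travel [-1.000e-04 -6.000e-04  3.042e-01] twist [-8.0000e-04 -0.0000e+00  1.5701e+00]
```

View pics/w3.png

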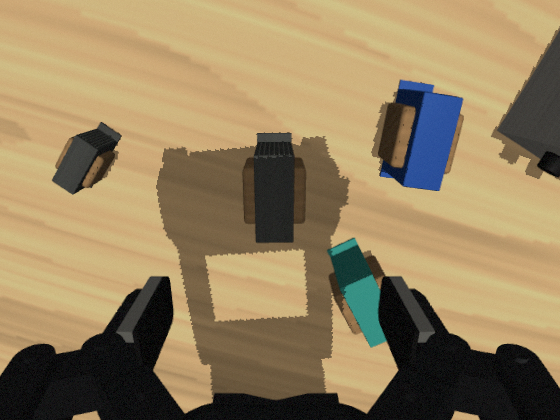

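Wrist view: the dark transformer at (275,195) is centred between the fingers and aligned, with the turquoise one clear at (360,290). Next I descend and grip.

```bash
python3 -m inch '[{"gripper":1,"travel":[0,-0.003,0.08],"twist":[0,0,0]},{"gripper":1,"travel":[0,-0.003,0.16],"twist":[0,0,0]},{"gripper":1,"travel":[0,-0.003,0.24],"twist":[0,0,0]},{"gripper":1,"travel":[0,-0.003,0.28],"twist":[0,0,0]},{"gripper":1,"travel":[0,-0.003,0.304],"twist":[0,0,0]},{"gripper":1,"travel":[0,-0.003,0.304],"twist":[0,0,0]},{"gripper":0,"travel":[0,-0.003,0.304],"twist":[0,0,0]},{"gripper":0,"travel":[0,-0.003,0.304],"twist":[0,0,0]},{"gripper":0,"travel":[0,-0.003,0.304],"twist":[0,0,0]},{"gripper":0,"travel":[0,-0.003,0.304],"twist":[0,0,0]},{"gripper":0,"travel":[0,-0.003,0.304],"twist":[0,0,0]},{"gripper":0,"travel":[0,-0.003,0.304],"twist":[0,0,0]},{"gripper":0,"travel":[0,-0.003,0.304],"twist":[0,0,0]}]' 60
python3 - <<'E'
from h import *
s=arm.state();print(s['t'],s['opening'],s['grasp_force'],s['eef_pos'],s['wrist_force'])
E
```

```text
t: 10.25
eef_pos: [0.4197, 0.1959, 0.0108]
ee_rot: [3.141, -0.002, 0.302]
wrist_force: [-2.1, -2.7, 6.6]
opening: 0.0454
grasp_force: 61.8
10.25 0.045390545665732966 61.84214472770691 [0.41967123 0.19594993 0.01075565] [-2.06788374 -2.74047159  6.6004097 ]
```

```bash
python3 -m inch '[{"gripper":0,"travel":[0,0,-0.04],"twist":[0,0,0]},{"gripper":0,"travel":[0,0,-0.1],"twist":[0,0,0]},{"gripper":0,"travel":[0,0,-0.17],"twist":[0,0,0]},{"gripper":0,"travel":[0,0,-0.24],"twist":[0,0,0]},{"gripper":0,"travel":[0,0,-0.3],"twist":[0,0,0]},{"gripper":0,"travel":[0,0,-0.34],"twist":[0,0,0]},{"gripper":0,"travel":[0,0,-0.36],"twist":[0,0,0]},{"gripper":0,"travel":[0,0,-0.36],"twist":[0,0,0]}]'
python3 - <<'E'
from h import *
go([.597,-.095,.19],-.18)
E
```

```text
t: 11.05
eef_pos: [0.4191, 0.1959, 0.1903]
ee_rot: [-3.141, -0.002, 0.302]
wrist_force: [0.4, -0.2, -4.5]
opening: 0.0454
grasp_force: 63.0
k 0 travel [0.1667 0.6613 0.0008] twist [-0.0003 -0.0008  0.241 ]
k 3.14 travel [0.1667 0.6613 0.0008] twist [ 1.1000e-03 -4.0000e-04 -1.3298e+00]
```

```bash
python3 -m inch '[{"gripper":0,"travel":[0.01,0.04,0],"twist":[0,0,0.02]},{"gripper":0,"travel":[0.027,0.107,0],"twist":[0,0,0.05]},{"gripper":0,"travel":[0.044,0.174,0],"twist":[0,0,0.08]},{"gripper":0,"travel":[0.061,0.241,0],"twist":[0,0,0.11]},{"gripper":0,"travel":[0.078,0.308,0],"twist":[0,0,0.14]},{"gripper":0,"travel":[0.095,0.375,0],"twist":[0,0,0.17]},{"gripper":0,"travel":[0.112,0.442,0],"twist":[0,0,0.2]},{"gripper":0,"travel":[0.129,0.51,0],"twist":[0,0,0.22]},{"gripper":0,"travel":[0.145,0.575,0],"twist":[0,0,0.241]},{"gripper":0,"travel":[0.158,0.63,0],"twist":[0,0,0.241]},{"gripper":0,"travel":[0.1667,0.661,0],"twist":[0,0,0.241]},{"gripper":0,"travel":[0.1667,0.661,0],"twist":[0,0,0.241]},{"gripper":0,"travel":[0.1667,0.661,0],"twist":[0,0,0.241]}]'
python3 - <<'E'
from h import *
go([.597,-.095,.057],-.18)
mc=cam('wrist'); im,d=arm.read_camera('wrist'); save('w4',im)
p=cloud(mc,d,np.ones((420,560),bool)); q=p[(p[:,2]>.2)&(p[:,2]<.24)&(np.hypot(p[:,0]-.597,p[:,1]+.095)<.05)]
print(len(q), cv2.minAreaRect((q[:,:2]*1000).astype(np.float32)) if len(q) else 0,np.median(q[:,2]) if len(q) else 0)
E
```

```text
t: 12.35
eef_pos: [0.5963, -0.0946, 0.1882]
ee_rot: [-3.141, 0.002, -0.18]
wrist_force: [0.1, -0.1, -4.1]
opening: 0.0453
grasp_force: 63.1
k 0 travel [0.002  0.0005 0.2624] twist [-0.0002  0.0009 -0.0001]
k 3.14 travel [0.002  0.0005 0.2624] twist [1.4000e-03 2.0000e-04 1.5706e+00]
25851 ((605.6544189453125, -94.3939208984375), (74.8702163696289, 72.13268280029297), 38.74675750732422) 0.23263856642049122
```

View pics/w4.png

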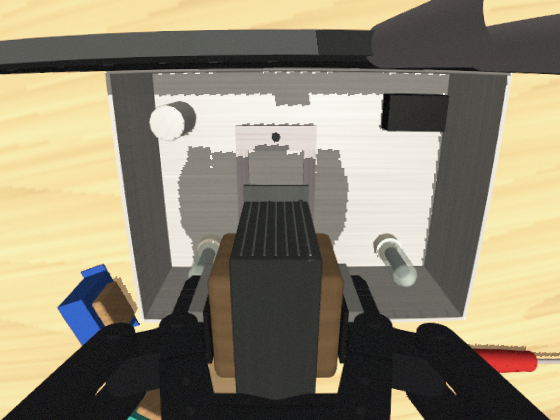

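Wrist view: the transformer is held straight at (276,290), in line with the frame at (276,140). The valves are clear to either side and the lid is at the top of the picture. Next I lower it gently.

```bash
python3 -m inch '[{"gripper":0,"travel":[0.002,0,0.04],"twist":[0,0,0]},{"gripper":0,"travel":[0.002,0,0.08],"twist":[0,0,0]},{"gripper":0,"travel":[0.002,0,0.12],"twist":[0,0,0]},{"gripper":0,"travel":[0.002,0,0.15],"twist":[0,0,0]},{"gripper":0,"travel":[0.002,0,0.18],"twist":[0,0,0]},{"gripper":0,"travel":[0.002,0,0.21],"twist":[0,0,0]},{"gripper":0,"travel":[0.002,0,0.23],"twist":[0,0,0]},{"gripper":0,"travel":[0.002,0,0.25],"twist":[0,0,0]},{"gripper":0,"travel":[0.002,0,0.26],"twist":[0,0,0]},{"gripper":0,"travel":[0.002,0,0.26],"twist":[0,0,0]},{"gripper":0,"travel":[0.002,0,0.26],"twist":[0,0,0]},{"gripper":0,"travel":[0.002,0,0.26],"twist":[0,0,0]}]'
python3 - <<'E'
from h import *
mc=cam('wrist'); im,d=arm.read_camera('wrist'); save('w5',im)
p=cloud(mc,d,np.ones((420,560),bool))
c=np.array([.597,-.095]);x=np.array([.984,-.179]);y=np.array([.179,.984]);a=(p[:,:2]-c)@x;b=(p[:,:2]-c)@y
k=(p[:,2]>.085)&(p[:,2]<.115)&(abs(a)<.05)&(abs(b)<.011);w=np.linalg.lstsq(np.c_[a,b,np.ones(len(a))][k],p[k,2],rcond=None)[0]
print('top plane',k.sum(),w,np.percentile(a[k],[1,99]))
k2=(p[:,2]>.090)&(p[:,2]<.112)&(a>-.02)&(a<.05)&(abs(b)<.02); print(np.percentile(b[k2],[2,98]))
mc=cam('scene'); im,d=arm.read_camera('scene'); save('s5',im[130:330,120:380].repeat(3,0).repeat(3,1)); p=cloud(mc,d,np.ones((420,560),bool))
c=np.array([.682,-.1325]);a=(p[:,:2]-c)@x;b=(p[:,:2]-c)@y
k=(p[:,2]>.12)&(p[:,2]<.27)&(abs(a)<.06)&(abs(b)<.12);print('lid',k.sum(),np.median(a[k]),np.polyfit(p[k,2],a[k],1))
E
```

```text
t: 13.6
eef_pos: [0.598, -0.0953, 0.06]
ee_rot: [3.142, -0.001, -0.18]
wrist_force: [0.3, -0.2, -4.2]
opening: 0.0452
grasp_force: 63.3
top plane 11210 [-0.11400744 -0.00329176  0.10517474] [-0.01958103  0.03419719]
[-0.01891879  0.0189797 ]
lid 2934 5.3053383619309376e-05 [-0.07376392  0.01276608]
```

View pics/w5.png

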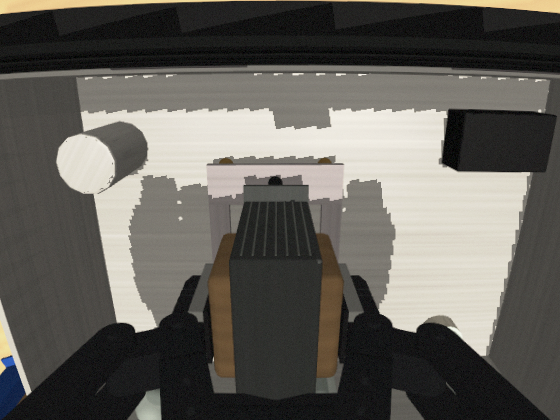

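Wrist view: the transformer at (276,290) hovers over the frame, whose rear bar is at (276,178), centred sideways. It is about 4 mm high, so I lower it slightly and recheck tilt and lid with cleaner masks.

```bash
python3 -m inch '[{"gripper":0,"travel":[-0.002,0,0.004],"twist":[0,0,0]},{"gripper":0,"travel":[-0.002,0,0.008],"twist":[0,0,0]},{"gripper":0,"travel":[-0.002,0,0.008],"twist":[0,0,0]},{"gripper":0,"travel":[-0.002,0,0.008],"twist":[0,0,0]},{"gripper":0,"travel":[-0.002,0,0.008],"twist":[0,0,0]}]'
python3 - <<'E'
from h import *
mc=cam('wrist'); im,d=arm.read_camera('wrist'); p=cloud(mc,d,np.ones((420,560),bool))
c=np.array([.597,-.095]);x=np.array([.984,-.179]);y=np.array([.179,.984]);a=(p[:,:2]-c)@x;b=(p[:,:2]-c)@y
k=(p[:,2]>.09)&(p[:,2]<.115)&(a>-.015)&(a<.028)&(abs(b)<.011);print('top',k.sum(),np.linalg.lstsq(np.c_[a,b,np.ones(len(a))][k],p[k,2],rcond=None)[0])
k=(p[:,2]>.06)&(p[:,2]<.11)&(a>0)&(a<.05)&(abs(b)<.011);print('front',np.percentile(a[k],[99]))
k=(p[:,2]>.026)&(p[:,2]<.034)&(abs(b)<.06)&(a<.07);print('frame rear edge',np.percentile(a[k],99),np.percentile(b[k],[1,99]))
mc=cam('scene'); im,d=arm.read_camera('scene'); p=cloud(mc,d,np.ones((420,560),bool))
c=np.array([.682,-.1325]);a=(p[:,:2]-c)@x;b=(p[:,:2]-c)@y
k=(p[:,2]>.12)&(p[:,2]<.27)&(abs(a)<.04)&(abs(b)<.12)
for _ in range(4):
    f=np.polyfit(p[k,2],a[k],1); k&=abs(a-np.polyval(f,p[:,2]))<.008
print('lid',k.sum(),f)
E
```

```text
t: 14.2
eef_pos: [0.5967, -0.095, 0.0554]
ee_rot: [-3.142, -0.0, -0.18]
wrist_force: [-0.9, -0.4, -4.0]
opening: 0.0453
grasp_force: 63.3
top 7485 [-0.00267263 -0.00407361  0.10062957]
front [0.03298905]
frame rear edge 0.044924391733491546 [-0.03249113  0.03321852]
lid 2808 [-0.00965086  0.00208512]
```

```bash
python3 -c "
from rig import arm
print(arm.job_done())"
```

```text
the job is handed in; nothing more can be done
None
```

The job is handed in at about 14 s, with no verdict returned: the lid stands at about 1.56 rad, and the transformer is held level about 15 mm above the frame, centred and lined up by my last measurements.

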